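# Unstack the lens cases into their trays

### The job

Take the stack in the consulting room apart and put every piece away in the white tray made for its shape: the small pot in the small round tray, the round case in the large round tray, the square case in the square tray and the spectacle case in the long tray. Each must end lying flat on the floor of its own tray, right way up and let go. They hold glass: keep them upright, set them down rather than dropping them, and do not disturb the two bottles.

Things in the scene. Friction and masses are not known exactly. Their poses are not given: they have to be found in the camera images.
- spectacle_case: Blue cloth-covered hard spectacle case, a box 160 (its x) by 58 (its y) by 36 mm high, loose, about 200 g, lying on the counter as the bottom of the stack. Origin: centre of its underside, z up. The round and square cases stand side by side on its flat top, one about 45 mm from its centre along its +x, the other along its -x; which is where changes.
- round_case: Black round lens case, a plain disc 58 mm in diameter and 32 mm high, loose, about 120 g, standing on one end of the spectacle case. Origin: centre of its underside, z up.
- square_case: Pale wooden square lens case, 52 by 52 by 32 mm high, sides along its x and y, loose, about 140 g, standing on the other end of the spectacle case, its sides within 0.1 rad of parallel to it. Origin: centre of its underside, z up.
- lens_pot: Small white round pot with a ribbed lid, 34 mm in diameter and 36 mm high, loose, about 60 g, standing on top of either the round or the square case. Origin: centre of its underside, z up.
- long_tray: White long shallow tray, outside 186 (its x) by 84 mm (its y), inside 178 by 76 mm, for the spectacle case. Fixed to the counter. Origin: centre of its underside, z up. Floor 4 mm thick, rim 4 mm thick and 9 mm high over the counter.
- round_tray: White large round shallow tray, outside 84 mm, inside 76 mm in diameter, for the round case. Fixed to the counter. Origin: centre of its underside, z up. Floor 4 mm thick, rim 4 mm thick and 9 mm high over the counter.
- square_tray: White square shallow tray, outside 78 by 78 mm, inside 70 by 70 mm, sides along its x and y, for the square case. Fixed to the counter. Origin: centre of its underside, z up. Floor 4 mm thick, rim 4 mm thick and 9 mm high over the counter.
- small_tray: White small round shallow tray, outside 60 mm, inside 52 mm in diameter, for the lens pot. Fixed to the counter. Origin: centre of its underside, z up. Floor 4 mm thick, rim 4 mm thick and 9 mm high over the counter.
- dropper: Bystander: small white dropper bottle, 28 mm in diameter, 65 mm high, standing loose on the counter. Origin: centre of its underside. Leave it alone.
- lotion: Bystander: clear lotion bottle, 48 mm in diameter, 100 mm high, standing loose on the counter. Origin: centre of its underside. Leave it alone.

How it is judged:
At the end, for the whole second after the job is handed in: Each of the four pieces stands in its own tray: its centre within 14 mm of the tray's centre seen from above, its underside on the tray's floor (less than 3.5 mm above it), upright within 0.06 rad, at rest and not held (horizontal distance between lens_pot and small_tray below 0.014 m and z of lens_pot in the frame of small_tray below 0.0075 m and angle between each of lens_pot, round_case, square_case, spectacle_case's own z axis and vertical below 0.06 rad and linear speed of each of lens_pot, round_case, square_case, spectacle_case below 0.02 m/s and contact force between the fingers and lens_pot below 0.1 N and horizontal distance between round_case and round_tray below 0.014 m and z of round_case in the frame of round_tray below 0.0075 m and contact force between the fingers and round_case below 0.1 N and horizontal distance between square_case and square_tray below 0.014 m and z of square_case in the frame of square_tray below 0.0075 m and contact force between the fingers and square_case below 0.1 N and horizontal distance between spectacle_case and long_tray below 0.014 m and z of spectacle_case in the frame of long_tray below 0.0075 m and contact force between the fingers and spectacle_case below 0.1 N); the robot touches nothing.
It fails at once if a piece is tipped more than 35 degrees (angle between any of lens_pot, round_case, square_case, spectacle_case's own z axis and vertical above 0.61 rad).
It fails at once if a piece is dropped (falls freely from more than about 25 mm, faster than 0.7 m/s) ((contact force between the fingers and lens_pot below 0.05 N and linear speed of lens_pot above 0.7 m/s) or (contact force between the fingers and round_case below 0.05 N and linear speed of round_case above 0.7 m/s) or (contact force between the fingers and square_case below 0.05 N and linear speed of square_case above 0.7 m/s) or (contact force between the fingers and spectacle_case below 0.05 N and linear speed of spectacle_case above 0.7 m/s)).
It fails at once if a bystander bottle is moved more than 30 mm or knocked over (distance of any of dropper, lotion from where it was at the start of the episode above 0.03 m or angle between any of dropper, lotion's own z axis and vertical above 0.5 rad).
It also fails if it takes over 115 s, if anything falls off the work surface, if the arm or the gripper's body presses on something with over 40 N, if the wrist force passes 120 N, or if a joint passes its speed limit or range.

### The arm

A 6-joint arm with a two-finger parallel gripper is mounted at the origin on the work surface. World frame = base frame: x ahead of the robot, y to its left, z up, the work surface at z = 0. Lengths are in m, angles in rad, forces in N, time in s.
With the tool pointing down it reaches from about 0.35 to 0.85 m from the base axis. Payload 8.1 kg.
Tool frame: the origin (TCP) lies midway between the tips of the shut fingers; the grasp point (between the pads) lies 19 mm behind it; z points along the fingers, y is the direction in which the jaws open and shut (so a half turn about z gives the same grasp; the last joint's range is limited). The gripper opens to 93 mm and grips with 3 to 60 N. Pads are 15 mm wide; open, the fingers measure 128 mm over their backs; the gripper's body (75 mm by 188 mm) begins 65 mm behind the grasp point.
Start: joints at [1.042, 0.13, 1.488, -0, 1.523, -0.085], TCP at [0.258, 0.542, 0.219] pointing down, gripper open.
Joint ranges: [-2.96, 2.96], [-0.89, 2.26], [0.02, 2.5], [-1.34, 4.48], [0, 2.73], [-2.66, 2.66]. Speed limits (rad/s): [2.39, 2.39, 2.79, 3.14, 3.14, 3.14].

### API

Orientations are given as a 3x3 rotation matrix whose columns are the frame's x, y, z axes.
In Python, from bench import readout, viewer, job gives the robot as it stands.
- The arm moves only by the tool apply_moves, never from a script. Its argument "rows" is one flat list of numbers, 6 for each row, row after row: the shift along the world's x, y, z in cm, then the turn, a rotation vector about the world's x, y, z in rad. In form: [x, y, z, ax, ay, az, x, y, z, ax, ay, az, ...]. A call has 1 to 5 rows; each row is the pose to reach, as a shift and turn from the pose commanded when the call began; what a row does not reach only later rows make up. A row lasts 1/12 s, in which the tool goes at most 41.7 mm and 7.16 degrees, less where a joint would pass 70% of its speed; a pose out of reach is approached as far as the arm can. A call with a gripper value outside its range is refused whole. "gripper" is the closure, from 0 (fully open) to 1 (shut), set as the call begins (left out, the last holds). The fingers move at their own pace and stop on an object; "grip_force" is the grip in N (left out, the last holds). Time passes only in rows, so rows that repeat a pose let the fingers close. It gives the time, the measured TCP pose, the force and the opening at its end, in the units of the state.
- readout.observe(): the state, without advancing time (a new reading comes with each control period).
- viewer.read_camera(name): name is "side" or "top"; returns a dict with "pixels" (400x640x3 uint8, red, green, blue), "fx", "fy", "cx", "cy" (pixels), "world_from_camera" (4x4, takes a point from camera to world coordinates). Camera axes: x right, y up, looking along -z (the intrinsics and any distortion apply to the point x, -y, -z); pixel columns grow to the right and rows downward; lengths in m; the calibration is good to about 2 mm. A picture is of the moment at which its call begins. There is no depth.
- job.sign_off(): hands the job in, once; it reports no verdict.
The state is a dict: "clock": time; "joint_pos": joint angles; "joint_velocities": joint speeds; "joint_torque": joint torques, N m; "position": TCP position; "ee_rot": TCP orientation; "ft_force": force on the tool from outside, world axes, zero at the start; "wrist_torque": the same for the moment, N m; "gripper_width": finger opening in m.
Only numpy, scipy, OpenCV 4.12 (cv2) and the standard library are available. Lean on these libraries where they do the work, as an engineer would, in place of code of your own. Each camera call takes 0.05 s, during which the arm holds its last target. There are 200 camera calls.

## Working session

There is one attempt and no reset: what is moved stays moved. The work goes in short steps, Python scripts to look and compute and a tool call to move; the robot and the scene stay as the last step left them, time stands still between calls to the robot, and variables do not carry over. Pictures are saved under pics/ and viewed, about 12 in all and at most 16, crops included, and the job is handed in when it is done.

Besides the shell and the picture viewer there is one more tool, called after "Emit:" as name(argument=value, ...) on one line, values as JSON. apply_moves: Moves the arm, as the interface text tells. Its arguments: {"type":"object","properties":{"rows":{"type":"array","items":{"type":"number"}},"gripper":{"type":"number"},"grip_force":{"type":"number"}},"required":["rows"]}

```bash
ls; mkdir -p pics
python3 - <<'E'
from bench import readout, viewer
import cv2
for n in("top","side"):
    c=viewer.read_camera(n); cv2.imwrite(f"pics/{n}0.png",c["pixels"][...,::-1])
    print(n,{k:v for k,v in c.items() if k!="pixels"})
print(readout.observe())
E
```

```text
pics
top {'fx': 366.5881310609845, 'fy': 366.5881310609845, 'cx': 325.85488440958295, 'cy': 199.5599435750496, 'world_from_camera': array([[-0.02488635,  0.98954391, -0.14206872,  0.48989295],
       [-0.99958374, -0.02255636,  0.01798761,  0.01132719],
       [ 0.01459498,  0.14245723,  0.98969335,  0.91606747],
       [ 0.        ,  0.        ,  0.        ,  1.        ]])}
side {'fx': 364.34718270819326, 'fy': 364.34718270819326, 'cx': 316.86933277506495, 'cy': 199.61486575731197, 'world_from_camera': array([[ 0.99728884,  0.0455426 , -0.05780002,  0.57853121],
       [-0.07352733,  0.58523626, -0.80752229, -0.69677863],
       [-0.00294999,  0.80958285,  0.58699822,  0.56924457],
       [ 0.        ,  0.        ,  0.        ,  1.        ]])}
{'clock': 0.1, 'joint_pos': array([ 1.04157482e+00,  1.31088014e-01,  1.48917364e+00, -3.59255138e-06,
        1.52296515e+00, -8.54254089e-02]), 'joint_velocities': array([-0.00068629, -0.00078279, -0.00133625,  0.00037777, -0.00198036,
       -0.00078546]), 'joint_torque': array([ 8.97971295e-04, -5.61337745e+01, -4.93096197e+01,  7.69260270e-02,
        2.91518366e-02, -4.56854275e-05]), 'position': array([0.25736241, 0.54144349, 0.21768912]), 'ee_rot': array([[-9.03128258e-01,  4.29370090e-01, -8.21920230e-04],
       [ 4.29370855e-01,  9.03127164e-01, -1.41240772e-03],
       [ 1.35852857e-04, -1.62849392e-03, -9.99998665e-01]]), 'ft_force': array([ 0.57106715, -0.68450906,  0.77114601]), 'wrist_torque': array([-0.0468289 ,  0.00383499, -0.02918423]), 'gripper_width': 0.09296310901927665}
```

View pics/top0.png

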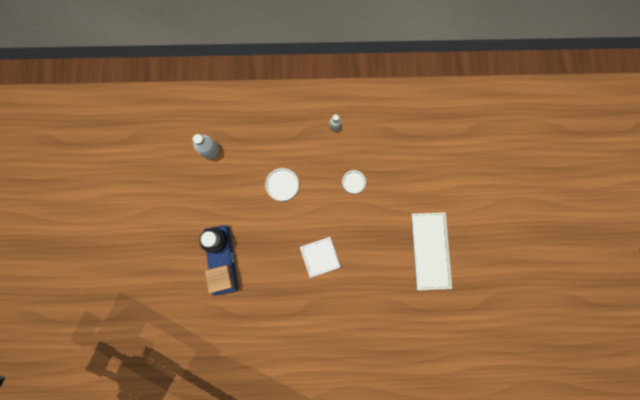

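View pics/side0.png

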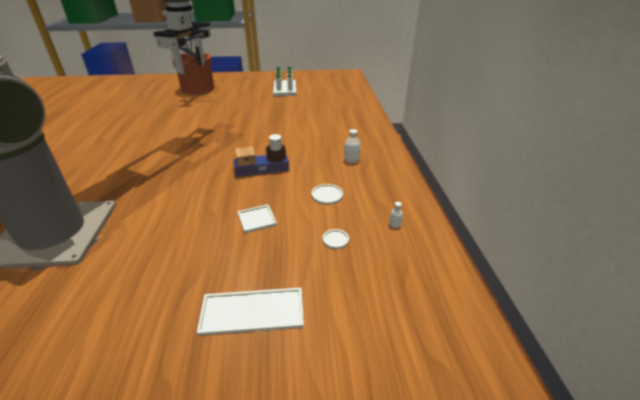

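The top view shows the stack at about (218,260), with the pot on the round case at (209,239) and the square case at (219,279). The trays are at (282,184), (354,182), (320,257) and (432,251). The lotion is at (207,147) and the dropper at (335,123). The side view agrees.

```bash
cat > h.py <<'E'
import numpy as np, cv2
from bench import viewer, readout
def snap(n): 
    c=viewer.read_camera(n); return c
def p2w(c,u,v,z):
    T=c["world_from_camera"]; d=T[:3,:3]@np.array([(u-c["cx"])/c["fx"],-(v-c["cy"])/c["fy"],-1]); o=T[:3,3]
    return (o+d*(z-o[2])/d[2])[:2]
def blobs(c,mask,z,amin=30):
    cs,_=cv2.findContours(mask.astype(np.uint8)*255,cv2.RETR_EXTERNAL,cv2.CHAIN_APPROX_NONE)
    for k in cs:
        if cv2.contourArea(k)<amin: continue
        w=np.array([p2w(c,*q[0],z) for q in k])
        r=cv2.minAreaRect((w*1000).astype(np.float32))
        print("px",k.reshape(-1,2).mean(0).round(1),"rect mm",np.round(r[0],1),np.round(r[1],1),round(r[2],1))
def crop(c,x0,y0,x1,y1,s,name):
    cv2.imwrite(f"pics/{name}.png",cv2.resize(c["pixels"][y0:y1,x0:x1,::-1],None,fx=s,fy=s,interpolation=cv2.INTER_CUBIC))
E
python3 - <<'E'
from h import *
c=snap("top");p=c["pixels"].astype(int)
hsv=cv2.cvtColor(c["pixels"],cv2.COLOR_RGB2HSV)
print("trays z=.009");blobs(c,(hsv[...,1]<60)&(hsv[...,2]>150)&(np.arange(400)[:,None]>90),0.009)
print("blue z=.036");blobs(c,(hsv[...,0]>100)&(hsv[...,0]<130)&(hsv[...,1]>120)&(np.arange(400)[:,None]>200)&(np.arange(640)[None]>150),0.036)
crop(c,180,210,260,310,6,"stack0")
s=snap("side"); crop(s,220,125,300,185,8,"stack0s")
E
```

```text
trays z=.009
px [319.8 256.6] rect mm [479.   13.7] [78.9 79.1] 17.0
px [208.  238.6] rect mm [529.2 286.1] [34.6 34.2] 1.0
px [430.9 251.2] rect mm [ 487.6 -260.4] [186.2  86.6] 1.0
px [353.6 181.7] rect mm [664.  -76.6] [59.1 58. ] 43.0
px [282.  184.1] rect mm [662.3 104. ] [80.4 81.8] 89.2
px [200.7 142. ] rect mm [773.2 308.8] [47.6 40.5] 1.5
px [334.  120.2] rect mm [827.9 -31.6] [21.3 28.9] 70.6
blue z=.036
px [223.2 250.8] rect mm [500.8 251.5] [108.   54.4] 9.1
```

View pics/stack0.png

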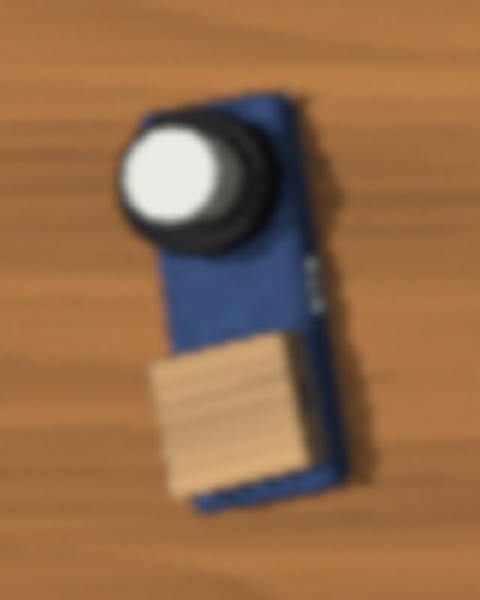

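View pics/stack0s.png

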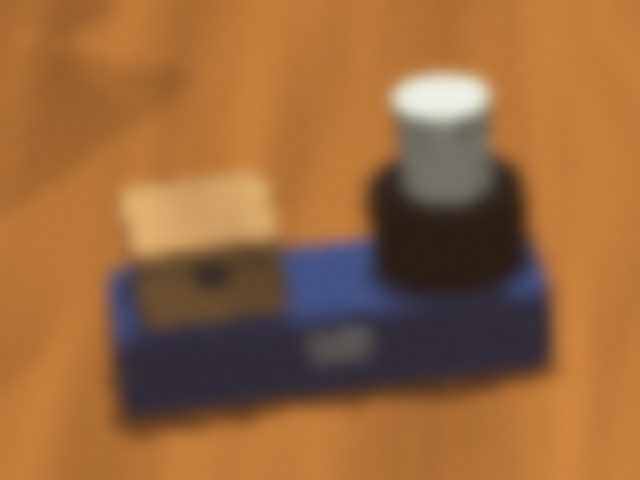

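The crops show the pot centred on the round case at the far end. The square case is at the near end, slightly turned. I'll triangulate from the corner pixels.

Run:
```python
from h import *
c=snap("top"); s=snap("side")
T=lambda x,y,z:(p2w(c,180+(x+.5)/6-.5,210+(y+.5)/6-.5,z)*1000).round(1)
S=lambda x,y,z:(p2w(s,220+(x+.5)/8-.5,125+(y+.5)/8-.5,z)*1000).round(1)
print("pot",T(168,174,.104),S(441,98,.104))
q=[(150,367),(290,335),(312,465),(172,497)]
Q=np.array([T(*a,.068) for a in q]);print("sq",Q.tolist(),Q.mean(0))
Qs=np.array([S(*a,.068) for a in [(120,188),(265,175),(280,247),(137,262)]]);print("sq side",Qs.tolist(),Qs.mean(0))
print("round L,R,top",T(118,180,.068),T(262,180,.068),T(190,108,.068))
B=np.array([T(*a,.036) for a in [(148,115),(283,97),(330,468),(195,505)]]);print("spec",B.tolist(),B.mean(0))
print("spec side front edge",S(120,332,.036),S(548,292,.036))
for n,cc,pts in(("long top",c,[(412,213),(445,212),(451,289),(418,290)]),("long side",s,[(204,295),(302,289),(303,326),(199,332)]),("sqt top",c,[(300,246),(330,237),(340,267),(310,277)])):
    W=np.array([p2w(cc,*a,.009)*1000 for a in pts]);print(n,W.round(1).tolist(),W.mean(0).round(1))
for n,u,v,z in(("round",327,193,.009),("small",336,238,.009),("square",256.5,217.5,.009)): print(n,(p2w(s,u,v,z)*1000).round(1))
```

```text
pot [525.9 258.2] [526.7 257.3]
sq [[455.2, 274.4], [465.7, 221.9], [417.4, 213.1], [407.1, 265.1]] [436.35  243.625]
sq side [[407.4, 266.8], [459.5, 272.8], [468.5, 217.8], [419.3, 211.0]] [438.675 242.1  ]
round L,R,top [525.7 288.1] [524.3 233.4] [552.5 261.3]
spec [[552.5, 287.3], [558.4, 233.9], [413.4, 213.7], [400.7, 265.8]] [481.25  250.175]
spec side front edge [408.4 218.1] [561.3 234.6]
long top [[581.3, -219.3], [581.9, -302.2], [393.9, -303.4], [393.7, -222.9]] [ 487.7 -261.9]
long side [[393.8, -221.4], [582.8, -221.1], [581.1, -304.7], [399.4, -303.0]] [ 489.3 -262.5]
sqt top [[506.5, 61.1], [526.7, -13.1], [453.3, -35.5], [431.3, 38.0]] [479.5  12.6]
round [663.1 102. ]
small [666.3 -78.6]
square [480.4  10.8]
```

Estimates from both cameras, in mm:

| Item | Position | Yaw |
|---|---|---|
| Pot and round case | (526,258) | – |
| Square case | (437,243) | 10.8° |
| Spectacle case | (481,250) | 7.5° |
| Small tray | (665,-77.5) | – |
| Round tray | (662.5,103) | – |
| Square tray | (480,12.5) | 17° |
| Long tray | (488,-262) | 0.5° |

Next I'll move above the pot.

Emit:
apply_moves(rows=[2.7,-2.8,-0.5,0,0,0.057,5.4,-5.7,-1,0,0,0.115,8.0,-8.5,-1.5,0,0,0.172,10.7,-11.4,-2,0,0,0.23,13.4,-14.2,-2.5,0,0,0.287], gripper=0)

```text
clock: 0.72
position: [0.3924, 0.3985, 0.1935]
ee_rot: [[-0.988, 0.153, 0.0], [0.153, 0.988, 0.0], [-0.0, 0.0, -1.0]]
ft_force: [-0.2, 0.4, 0.2]
gripper_width: 0.0934
```

Emit:
apply_moves(rows=[2.7,-2.8,-0.5,0,0,0.057,5.4,-5.7,-1,0,0,0.115,8.0,-8.5,-1.5,0,0,0.172,10.7,-11.4,-2,0,0,0.23,13.4,-14.2,-2.5,0,0,0.287])

```text
clock: 1.13
position: [0.5266, 0.2562, 0.1685]
ee_rot: [[-0.991, -0.133, 0.0], [-0.133, 0.991, 0.0], [-0.0, 0.0, -1.0]]
ft_force: [1.4, 0.8, 1.0]
gripper_width: 0.0932
```

Emit:
apply_moves(rows=[0,0,0,0,0,0,0,0,0,0,0,0,0,0,0,0,0,0])

```text
clock: 1.38
position: [0.5253, 0.258, 0.1685]
ee_rot: [[-0.992, -0.128, -0.001], [-0.128, 0.992, 0.0], [0.001, 0.0, -1.0]]
ft_force: [-0.5, 1.1, -0.4]
gripper_width: 0.0934
```

Run:
```python
from h import *
a=snap("side");b=snap("top")
A=cv2.resize(a["pixels"][70:190,200:330],None,fx=4,fy=4,interpolation=3)
B=cv2.resize(b["pixels"][190:310,150:270][:],(480,480),interpolation=3)
B=B[:480]; A=A[:480,:]
im=np.hstack([A[:480],B])[:, :800] if A.shape[0]==480 else A
cv2.imwrite("pics/over.png",cv2.resize(np.hstack([A,B]),(800,384))[...,::-1])
```

```text
(no output)
```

View pics/over.png

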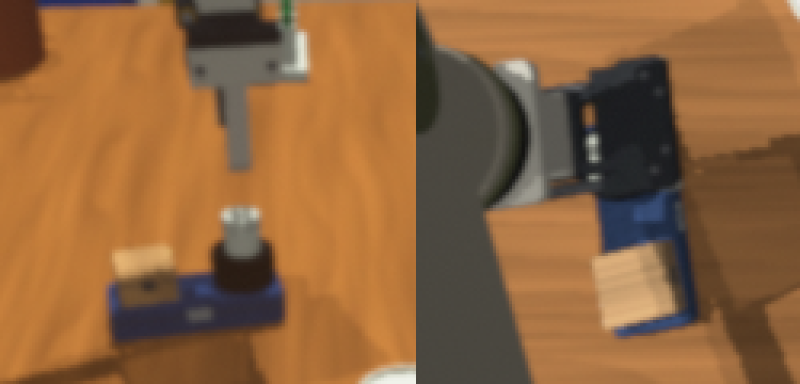

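In the side crop, at left, the gripper is straight above the pot at (241,215). In the top crop it covers the pot, and the stack is undisturbed. Now I'll descend and grip.

Emit:
apply_moves(rows=[0,0,-2.2,0,0,0,0,0,-4.4,0,0,0,0,0,-6.6,0,0,0,0,0,-8.0,0,0,0,0,0,-8.8,0,0,0])

```text
clock: 1.9
position: [0.5234, 0.2588, 0.0785]
ee_rot: [[-0.991, -0.132, -0.003], [-0.132, 0.991, -0.001], [0.003, -0.001, -1.0]]
ft_force: [0.4, -0.2, -0.4]
gripper_width: 0.093
```

Emit:
apply_moves(rows=[0,0,0,0,0,0,0,0,0,0,0,0,0,0,0,0,0,0,0,0,0,0,0,0,0,0,0,0,0,0], gripper=1, grip_force=12)

```text
clock: 2.32
position: [0.5264, 0.2583, 0.082]
ee_rot: [[-0.992, -0.13, 0.002], [-0.13, 0.992, 0.001], [-0.002, 0.001, -1.0]]
ft_force: [-0.2, 0.1, -0.2]
gripper_width: 0.0641
```

Emit:
apply_moves(rows=[0,0,0,0,0,0,0,0,0,0,0,0,0,0,0,0,0,0,0,0,0,0,0,0,0,0,0,0,0,0])

```text
clock: 2.73
position: [0.5256, 0.2579, 0.0807]
ee_rot: [[-0.992, -0.13, -0.0], [-0.13, 0.992, 0.0], [0.0, 0.0, -1.0]]
ft_force: [-0.4, 0.7, 1.2]
gripper_width: 0.0334
```

Emit:
apply_moves(rows=[0,0,0,0,0,0,0,0,1,0,0,0,0,0,3,0,0,0,0,0,5,0,0,0,0,0,7,0,0,0])

```text
clock: 3.15
position: [0.5253, 0.2577, 0.1518]
ee_rot: [[-0.992, -0.13, -0.001], [-0.13, 0.992, -0.0], [0.001, -0.0, -1.0]]
ft_force: [0.3, 0.8, -0.3]
gripper_width: 0.0333
```

Emit:
apply_moves(rows=[0.6,-1.5,0,0,0,0,1.9,-4.5,0,0,0,0,3.3,-8,0,0,0,0,4.8,-11.5,0,0,0,0,6.2,-15,0,0,0,0])

```text
clock: 3.57
position: [0.5881, 0.1066, 0.1515]
ee_rot: [[-0.991, -0.131, 0.001], [-0.131, 0.991, 0.0], [-0.001, -0.0, -1.0]]
ft_force: [1.5, 0.3, -0.0]
gripper_width: 0.0335
```

Emit:
apply_moves(rows=[1.5,-3.5,0,0,0,0,2.9,-7,0,0,0,0,4.3,-10.5,0,0,0,0,5.6,-13.5,0,0,0,0,6.6,-16,0,0,0,0])

```text
clock: 3.98
position: [0.6543, -0.0549, 0.1514]
ee_rot: [[-0.992, -0.129, 0.001], [-0.129, 0.992, -0.0], [-0.0, -0.001, -1.0]]
ft_force: [-0.1, 0.1, -1.0]
gripper_width: 0.0334
```

Emit:
apply_moves(rows=[0.8,-1.8,0,0,0,0,1.1,-2.5,0,0,0,0,1.1,-2.5,0,0,0,0,1.1,-2.5,0,0,0,0,1.1,-2.5,0,0,0,0])

```text
clock: 4.4
position: [0.6643, -0.0756, 0.1507]
ee_rot: [[-0.991, -0.131, -0.0], [-0.131, 0.991, 0.001], [0.0, 0.001, -1.0]]
ft_force: [0.2, 0.1, 0.8]
gripper_width: 0.034
```

Emit:
apply_moves(rows=[0,-0.2,-2,0,0,0,0,-0.2,-5,0,0,0,0,-0.2,-8,0,0,0,0,-0.2,-10.5,0,0,0,0,-0.2,-12.2,0,0,0])

```text
clock: 4.82
position: [0.6625, -0.0768, 0.0255]
ee_rot: [[-0.991, -0.132, -0.004], [-0.132, 0.991, 0.001], [0.003, 0.001, -1.0]]
ft_force: [-1.3, -0.4, -0.8]
gripper_width: 0.0338
```

Emit:
apply_moves(rows=[0,0,-0.3,0,0,0,0,0,-0.6,0,0,0,0,0,-0.9,0,0,0,0,0,-1.1,0,0,0,0,0,-1.1,0,0,0])

```text
clock: 5.23
position: [0.6655, -0.079, 0.019]
ee_rot: [[-0.991, -0.13, 0.002], [-0.13, 0.991, -0.0], [-0.002, -0.001, -1.0]]
ft_force: [0.7, -0.2, 0.1]
gripper_width: 0.0338
```

Run:
```python
from h import *
a=snap("side");s=readout.observe();print(s["position"],s["ft_force"])
crop(a,270,170,410,275,5,"pot1")
```

```text
[ 0.66549105 -0.07913186  0.01900128] [-0.42248686  0.27704068 -1.5460789 ]
```

View pics/pot1.png

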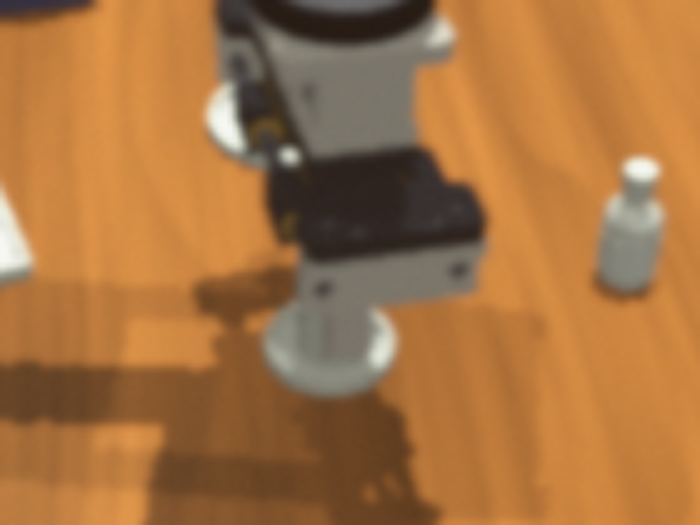

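In the crop the pot is over the small tray at (330,345), inside the rim. The dropper is untouched. I'll settle the last few mm and release.

Emit:
apply_moves(rows=[0,0,-0.1,0,0,0,0,0,-0.2,0,0,0,0,0,-0.2,0,0,0,0,0,-0.2,0,0,0,0,0,-0.2,0,0,0])

```text
clock: 5.7
position: [0.6653, -0.0792, 0.0166]
ee_rot: [[-0.992, -0.13, 0.001], [-0.13, 0.992, -0.0], [-0.001, -0.0, -1.0]]
ft_force: [-0.7, 0.5, 5.2]
gripper_width: 0.0336
```

Emit:
apply_moves(rows=[0,0,0,0,0,0,0,0,0,0,0,0,0,0,0,0,0,0,0,0,0,0,0,0,0,0,0,0,0,0], gripper=0)

```text
clock: 6.12
position: [0.6643, -0.0791, 0.0152]
ee_rot: [[-0.992, -0.13, -0.001], [-0.13, 0.992, 0.0], [0.001, 0.0, -1.0]]
ft_force: [1.1, -0.0, -1.0]
gripper_width: 0.0622
```

Emit:
apply_moves(rows=[0,0,1,0,0,0,0,0,3,0,0,0,0,0,6,0,0,0,0,0,9,0,0,0,0,0,12,0,0,0])

```text
clock: 6.53
position: [0.6643, -0.0791, 0.1375]
ee_rot: [[-0.992, -0.13, -0.0], [-0.13, 0.992, 0.0], [0.0, 0.0, -1.0]]
ft_force: [-0.5, 0.5, 0.1]
gripper_width: 0.0921
```

Emit:
apply_moves(rows=[-1.4,3.3,0,0,0,0,-2.8,6.6,0,0,0,0,-4.2,10,0,0,0,0,-5.6,13.4,0,0,0,0,-7,16.8,0,0,0,0])

```text
clock: 6.95
position: [0.5939, 0.0902, 0.1366]
ee_rot: [[-0.992, -0.129, 0.001], [-0.129, 0.992, 0.0], [-0.001, -0.0, -1.0]]
ft_force: [-0.0, -0.0, -0.1]
gripper_width: 0.0929
```

Emit:
apply_moves(rows=[-1.4,3.3,0,0,0,0,-2.8,6.6,0,0,0,0,-4.2,10,0,0,0,0,-5.6,13.4,0,0,0,0,-7,16.8,0,0,0,0])

```text
clock: 7.37
position: [0.5238, 0.2585, 0.1367]
ee_rot: [[-0.992, -0.13, 0.001], [-0.13, 0.992, 0.0], [-0.001, 0.0, -1.0]]
ft_force: [-0.2, 0.0, 0.0]
gripper_width: 0.0926
```

Emit:
apply_moves(rows=[0,0,0,0,0,0,0,0,0,0,0,0,0,0,0,0,0,0])

```text
clock: 7.62
position: [0.5249, 0.2567, 0.1362]
ee_rot: [[-0.991, -0.131, 0.001], [-0.131, 0.991, -0.0], [-0.001, -0.0, -1.0]]
ft_force: [0.9, -0.2, -0.8]
gripper_width: 0.093
```

Emit:
apply_moves(rows=[0,0.2,-2.5,0,0,0,0,0.2,-5,0,0,0,0,0.2,-7,0,0,0,0,0.2,-8.4,0,0,0,0,0.2,-9,0,0,0])

```text
clock: 8.03
position: [0.5237, 0.2565, 0.043]
ee_rot: [[-0.992, -0.128, -0.004], [-0.128, 0.992, -0.002], [0.004, -0.001, -1.0]]
ft_force: [-1.1, -1.0, -1.0]
gripper_width: 0.0931
```

Emit:
apply_moves(rows=[0,0,0,0,0,0,0,0,0,0,0,0,0,0,0,0,0,0,0,0,0,0,0,0,0,0,0,0,0,0], gripper=1, grip_force=20)

```text
clock: 8.45
position: [0.5256, 0.2591, 0.047]
ee_rot: [[-0.992, -0.13, 0.002], [-0.13, 0.992, 0.001], [-0.002, 0.0, -1.0]]
ft_force: [-0.0, 0.4, -0.3]
gripper_width: 0.0643
```

Emit:
apply_moves(rows=[0,0,0,0,0,0,0,0,0,0,0,0,0,0,0,0,0,0,0,0,0,0,0,0,0,0,0,0,0,0])

```text
clock: 8.87
position: [0.5253, 0.2594, 0.0467]
ee_rot: [[-0.992, -0.13, 0.002], [-0.13, 0.992, 0.001], [-0.002, 0.001, -1.0]]
ft_force: [-0.8, 0.4, 6.7]
gripper_width: 0.0575
```

Emit:
apply_moves(rows=[0,0,0.5,0,0,0,0,0,1.5,0,0,0,0,0,3,0,0,0,0,0,5,0,0,0,0,0,7,0,0,0])

```text
clock: 9.28
position: [0.5239, 0.2585, 0.1162]
ee_rot: [[-0.992, -0.13, -0.002], [-0.13, 0.992, -0.001], [0.002, -0.001, -1.0]]
ft_force: [0.8, 0.4, -0.7]
gripper_width: 0.0579
```

Emit:
apply_moves(rows=[1.2,-1.4,0.5,0,0,0,3.7,-4.2,0.5,0,0,0,6.4,-7.2,0.5,0,0,0,9,-10.2,0.5,0,0,0,11.4,-12.9,0.5,0,0,0])

```text
clock: 9.7
position: [0.6396, 0.1281, 0.1214]
ee_rot: [[-0.991, -0.13, 0.0], [-0.13, 0.991, -0.0], [-0.0, -0.0, -1.0]]
ft_force: [0.4, -0.1, -1.1]
gripper_width: 0.0575
```

Emit:
apply_moves(rows=[1.8,-2,0,0,0,0,2.4,-2.7,-1,0,0,0,2.4,-2.7,-3.5,0,0,0,2.4,-2.7,-6,0,0,0,2.4,-2.7,-8,0,0,0])

```text
clock: 10.12
position: [0.6615, 0.1028, 0.0386]
ee_rot: [[-0.992, -0.129, -0.002], [-0.129, 0.992, 0.0], [0.002, 0.0, -1.0]]
ft_force: [-0.7, -0.8, -1.5]
gripper_width: 0.0575
```

Emit:
apply_moves(rows=[0,0,-0.5,0,0,0,0,0,-1,0,0,0,0,0,-1.2,0,0,0,0,0,-1.2,0,0,0,0,0,-1.2,0,0,0])

```text
clock: 10.53
position: [0.6637, 0.1032, 0.0304]
ee_rot: [[-0.991, -0.13, 0.002], [-0.13, 0.992, 0.0], [-0.002, -0.0, -1.0]]
ft_force: [0.1, -0.4, -0.6]
gripper_width: 0.0578
```

Run:
```python
from h import *
a=snap("side");s=readout.observe();print(s["position"],s["ft_force"])
crop(a,220,110,370,255,4,"round1")
```

```text
[0.66376068 0.10313681 0.0304718 ] [-0.3674284   0.21169334 -0.7116767 ]
```

View pics/round1.png

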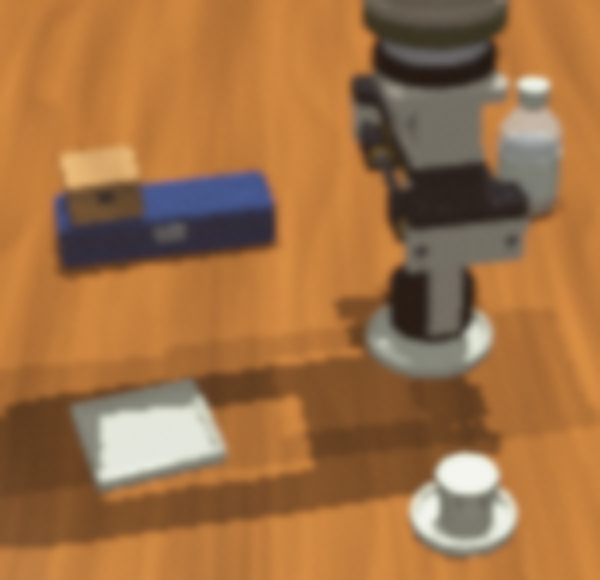

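The round case at (432,305) is over the large round tray at (430,340). The pot at (466,495) stands in its own tray, and the square and spectacle cases are undisturbed. I'll lower it, release, then go to the square case.

Emit:
apply_moves(rows=[0,0,-0.6,0,0,0,0,0,-1.1,0,0,0,0,0,-1.4,0,0,0,0,0,-1.6,0,0,0,0,0,-1.6,0,0,0])

```text
clock: 11.0
position: [0.6625, 0.1029, 0.0143]
ee_rot: [[-0.992, -0.13, -0.0], [-0.13, 0.992, -0.0], [0.0, -0.0, -1.0]]
ft_force: [-9.6, -0.5, 15.1]
gripper_width: 0.0579
```

Emit:
apply_moves(rows=[0,0,0,0,0,0,0,0,0,0,0,0,0,0,0,0,0,0])

```text
clock: 11.25
position: [0.6626, 0.1029, 0.0143]
ee_rot: [[-0.992, -0.13, -0.0], [-0.13, 0.992, -0.0], [0.0, -0.0, -1.0]]
ft_force: [-8.2, -2.0, 13.4]
gripper_width: 0.0575
```

Emit:
apply_moves(rows=[0,0,0.1,0,0,0,0,0,0.1,0,0,0,0,0,0.1,0,0,0,0,0,0.1,0,0,0,0,0,0.1,0,0,0], gripper=0)

```text
clock: 11.67
position: [0.6624, 0.1029, 0.0132]
ee_rot: [[-0.992, -0.13, -0.001], [-0.13, 0.992, -0.0], [0.001, 0.0, -1.0]]
ft_force: [0.2, 0.7, 0.8]
gripper_width: 0.0863
```

Emit:
apply_moves(rows=[0,0,1,0,0,0,0,0,3,0,0,0,0,0,6,0,0,0,0,0,9,0,0,0,0,0,12,0,0,0])

```text
clock: 12.08
position: [0.6623, 0.1028, 0.1354]
ee_rot: [[-0.992, -0.13, -0.0], [-0.13, 0.992, -0.0], [0.0, 0.0, -1.0]]
ft_force: [0.1, 0.5, 0.9]
gripper_width: 0.0933
```

Emit:
apply_moves(rows=[-3.1,1.9,0,0,0,0.01,-6.2,3.9,0,0,0,0.02,-9.3,5.8,0,0,0,0.03,-12.4,7.7,0,0,0,0.04,-15.5,9.6,0,0,0,0.05])

```text
clock: 12.5
position: [0.5063, 0.1995, 0.1344]
ee_rot: [[-0.984, -0.179, 0.001], [-0.179, 0.984, 0.0], [-0.001, 0.0, -1.0]]
ft_force: [-0.3, 0.6, -0.2]
gripper_width: 0.0932
```

Emit:
apply_moves(rows=[-3.1,1.9,0,0,0,0.008,-6,3.8,0,0,0,0.008,-7,4.4,0,0,0,0.008,-7,4.4,0,0,0,0.008,-7,4.4,0,0,0,0.008])

```text
clock: 12.92
position: [0.438, 0.2432, 0.1345]
ee_rot: [[-0.982, -0.189, 0.002], [-0.189, 0.982, 0.0], [-0.002, -0.0, -1.0]]
ft_force: [-0.5, 0.0, -0.5]
gripper_width: 0.0929
```

Run:
```python
from h import *
a=snap("side");s=readout.observe();print(s["position"],s["ee_rot"][:,1])
crop(a,200,90,370,255,3.5,"sq1")
```

```text
[0.43854675 0.24275355 0.13439231] [-1.87531446e-01  9.82258583e-01 -1.81400005e-04]
```

View pics/sq1.png

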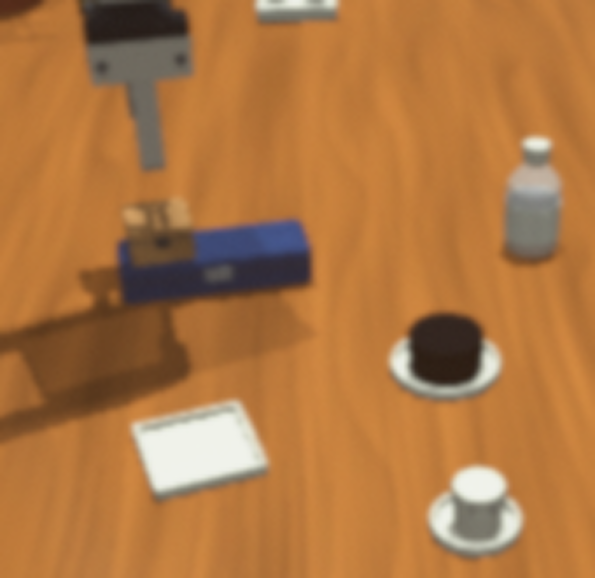

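The round case is flat in its tray at (445,350), and the gripper is above the square case at (158,230). Descending now.

Emit:
apply_moves(rows=[0,0,-2.5,0,0,0,0,0,-5,0,0,0,0,0,-7,0,0,0,0,0,-8.2,0,0,0,0,0,-8.8,0,0,0])

```text
clock: 13.38
position: [0.4374, 0.2416, 0.0436]
ee_rot: [[-0.983, -0.186, -0.003], [-0.186, 0.983, -0.001], [0.003, -0.001, -1.0]]
ft_force: [-0.3, -0.2, 0.2]
gripper_width: 0.0931
```

Emit:
apply_moves(rows=[0,0,0,0,0,0,0,0,0,0,0,0,0,0,0,0,0,0,0,0,0,0,0,0,0,0,0,0,0,0], gripper=1, grip_force=20)

```text
clock: 13.8
position: [0.4385, 0.2433, 0.0468]
ee_rot: [[-0.982, -0.187, 0.002], [-0.187, 0.982, 0.001], [-0.002, 0.0, -1.0]]
ft_force: [-0.1, -0.0, -0.5]
gripper_width: 0.0638
```

Emit:
apply_moves(rows=[0,0,0,0,0,0,0,0,0,0,0,0,0,0,0,0,0,0,0,0,0,0,0,0,0,0,0,0,0,0])

```text
clock: 14.22
position: [0.4381, 0.2434, 0.0464]
ee_rot: [[-0.982, -0.187, 0.001], [-0.187, 0.982, 0.001], [-0.001, 0.001, -1.0]]
ft_force: [-0.9, 2.0, 5.5]
gripper_width: 0.0516
```

Emit:
apply_moves(rows=[0,0,0.5,0,0,0,0,0,1.5,0,0,0,0,0,3,0,0,0,0,0,5,0,0,0,0,0,7,0,0,0])

```text
clock: 14.63
position: [0.4369, 0.2424, 0.1163]
ee_rot: [[-0.982, -0.187, -0.002], [-0.187, 0.982, -0.001], [0.002, -0.001, -1.0]]
ft_force: [1.5, 0.3, -1.0]
gripper_width: 0.0518
```

Emit:
apply_moves(rows=[0.3,-1.5,0,0,0,0.01,0.8,-4.5,0,0,0,0.03,1.5,-8.3,0,0,0,0.05,2.2,-12.2,0,0,0,0.07,2.9,-16,0,0,0,0.09])

```text
clock: 15.05
position: [0.4664, 0.0813, 0.1163]
ee_rot: [[-0.961, -0.277, 0.0], [-0.277, 0.961, -0.0], [-0.0, -0.0, -1.0]]
ft_force: [1.0, -0.4, -1.6]
gripper_width: 0.0519
```

Emit:
apply_moves(rows=[0.6,-3.5,0,0,0,0.018,1.1,-6,0,0,0,0.018,1.3,-7,-2,0,0,0.018,1.3,-7,-4.5,0,0,0.018,1.3,-7,-7,0,0,0.018])

```text
clock: 15.47
position: [0.4806, 0.0115, 0.0462]
ee_rot: [[-0.957, -0.29, 0.002], [-0.29, 0.957, -0.0], [-0.002, -0.001, -1.0]]
ft_force: [-0.5, -0.5, -1.7]
gripper_width: 0.0519
```

Emit:
apply_moves(rows=[0,0,-0.6,0,0,0,0,0,-1.0,0,0,0,0,0,-1.4,0,0,0,0,0,-1.4,0,0,0,0,0,-1.4,0,0,0])

```text
clock: 15.88
position: [0.4806, 0.013, 0.0329]
ee_rot: [[-0.956, -0.292, 0.002], [-0.292, 0.956, -0.0], [-0.002, -0.001, -1.0]]
ft_force: [-0.1, 0.5, -0.7]
gripper_width: 0.0518
```

Run:
```python
from h import *
a=snap("side");s=readout.observe();print(s["position"],s["ee_rot"][:,1],s["ft_force"])
crop(a,200,120,340,250,4,"sq2")
```

```text
[0.48064821 0.01301472 0.03298824] [-2.92328716e-01  9.56317553e-01 -8.12730067e-04] [ 0.43106435 -0.29718155 -1.25528237]
```

View pics/sq2.png

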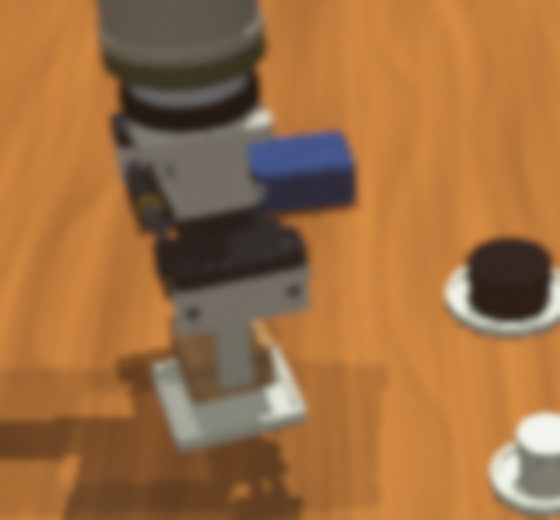

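The square case at (220,365) is over the square tray at (228,400) and aligned with it. I'll set it down, release, and rise.

Emit:
apply_moves(rows=[0,0,-0.6,0,0,0,0,0,-1.2,0,0,0,0,0,-1.6,0,0,0,0,0,-1.8,0,0,0,0,0,-1.9,0,0,0])

```text
clock: 16.35
position: [0.4796, 0.013, 0.014]
ee_rot: [[-0.956, -0.292, -0.001], [-0.292, 0.956, 0.0], [0.001, 0.0, -1.0]]
ft_force: [-13.3, 1.8, 27.8]
gripper_width: 0.052
```

Emit:
apply_moves(rows=[0,0,0,0,0,0,0,0,0,0,0,0,0,0,0,0,0,0])

```text
clock: 16.6
position: [0.4795, 0.013, 0.0139]
ee_rot: [[-0.956, -0.292, -0.001], [-0.292, 0.956, 0.0], [0.001, 0.0, -1.0]]
ft_force: [-10.0, 1.2, 18.7]
gripper_width: 0.0518
```

Emit:
apply_moves(rows=[0,0,0.1,0,0,0,0,0,0.1,0,0,0,0,0,0.1,0,0,0,0,0,0.1,0,0,0,0,0,0.1,0,0,0], gripper=0)

```text
clock: 17.02
position: [0.4794, 0.0129, 0.0133]
ee_rot: [[-0.956, -0.292, -0.001], [-0.292, 0.956, 0.0], [0.001, 0.0, -1.0]]
ft_force: [-0.1, -1.2, -0.7]
gripper_width: 0.0803
```

Emit:
apply_moves(rows=[0,0,1,0,0,0,0,0,3,0,0,0,0,0,6,0,0,0,0,0,9,0,0,0,0,0,12,0,0,0])

```text
clock: 17.43
position: [0.4792, 0.0129, 0.1354]
ee_rot: [[-0.956, -0.292, -0.0], [-0.292, 0.956, 0.0], [0.0, 0.0, -1.0]]
ft_force: [1.3, -0.3, 0.7]
gripper_width: 0.093
```

Run:
```python
from h import *
c=snap("top")
hsv=cv2.cvtColor(c["pixels"],cv2.COLOR_RGB2HSV)
print("blue z=.036");blobs(c,(hsv[...,0]>100)&(hsv[...,0]<130)&(hsv[...,1]>120)&(hsv[...,2]>85)&(np.arange(400)[:,None]>200)&(np.arange(640)[None]>150),0.036)
crop(c,170,200,350,320,4,"spec")
```

```text
blue z=.036
px [219.4 259.8] rect mm [479.2 250.1] [151.6  51. ] 9.2
```

View pics/spec.png

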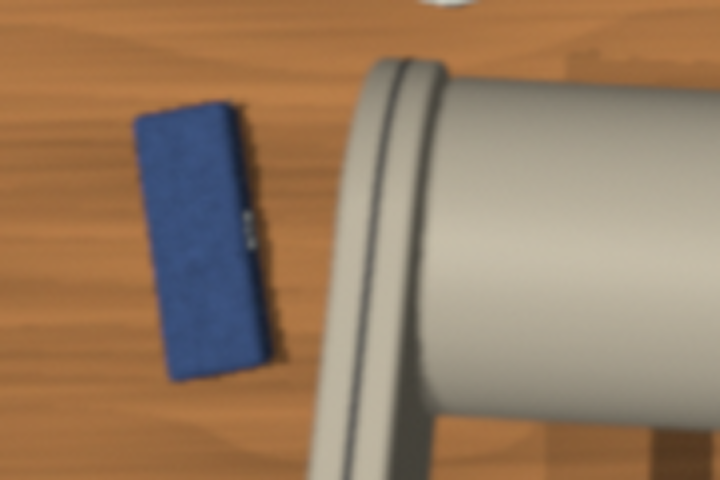

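The spectacle case is clear and still in place at (200,240) in the crop. It measures as centre (480,250) mm and yaw about 8.3°. I'll move over it and grip.

Emit:
apply_moves(rows=[0,3,0,0,0,-0.03,0,7,0,0,0,-0.06,0,11,0,0,0,-0.09,0,15,0,0,0,-0.12,0,19,0,0,0,-0.15])

```text
clock: 17.9
position: [0.4795, 0.2047, 0.1344]
ee_rot: [[-0.99, -0.144, 0.001], [-0.144, 0.99, 0.0], [-0.001, 0.0, -1.0]]
ft_force: [0.1, -0.4, 0.5]
gripper_width: 0.0926
```

Emit:
apply_moves(rows=[0,3,0,0,0,0,0.1,4.7,0,0,0,0,0.1,4.7,-2,0,0,0,0.1,4.7,-4,0,0,0,0.1,4.7,-7,0,0,0])

```text
clock: 18.32
position: [0.4825, 0.2514, 0.0658]
ee_rot: [[-0.989, -0.147, 0.005], [-0.147, 0.989, 0.002], [-0.005, 0.001, -1.0]]
ft_force: [0.8, 0.9, 0.1]
gripper_width: 0.0929
```

Emit:
apply_moves(rows=[0,0,-2,0,0,0,0,0,-3.8,0,0,0,0,0,-5,0,0,0,0,0,-5.4,0,0,0,0,0,-5.4,0,0,0])

```text
clock: 18.73
position: [0.48, 0.2496, 0.009]
ee_rot: [[-0.989, -0.146, -0.002], [-0.146, 0.989, -0.001], [0.002, -0.0, -1.0]]
ft_force: [-0.5, 0.5, -0.5]
gripper_width: 0.0929
```

Emit:
apply_moves(rows=[0,0,0,0,0,0,0,0,0,0,0,0,0,0,0,0,0,0,0,0,0,0,0,0,0,0,0,0,0,0], gripper=1, grip_force=30)

```text
clock: 19.15
position: [0.4812, 0.2503, 0.0105]
ee_rot: [[-0.989, -0.146, 0.001], [-0.146, 0.989, 0.001], [-0.001, 0.001, -1.0]]
ft_force: [-0.9, 3.6, 2.2]
gripper_width: 0.0643
```

Emit:
apply_moves(rows=[0,0,0,0,0,0,0,0,0,0,0,0,0,0,0,0,0,0,0,0,0,0,0,0,0,0,0,0,0,0])

```text
clock: 19.57
position: [0.4812, 0.2506, 0.0105]
ee_rot: [[-0.989, -0.146, 0.001], [-0.146, 0.989, 0.001], [-0.001, 0.001, -1.0]]
ft_force: [-1.3, 3.0, 6.7]
gripper_width: 0.0579
```

Emit:
apply_moves(rows=[0,0,0.5,0,0,0,0,0,2,0,0,0,0,0,4.5,0,0,0,0,0,7,0,0,0,0,0,9,0,0,0])

```text
clock: 19.98
position: [0.4801, 0.2492, 0.1005]
ee_rot: [[-0.989, -0.146, -0.001], [-0.146, 0.989, -0.001], [0.001, -0.001, -1.0]]
ft_force: [0.4, -0.2, -1.6]
gripper_width: 0.0578
```

Emit:
apply_moves(rows=[0,-1.5,0,0,0,0,0,-4.5,0,0,0,-0.02,0,-8,0,0,0,-0.03,0,-11.7,0,0,0,-0.04,0.2,-15.5,0,0,0,-0.05])

```text
clock: 20.4
position: [0.4811, 0.0933, 0.0989]
ee_rot: [[-0.995, -0.097, -0.002], [-0.097, 0.995, -0.001], [0.002, -0.001, -1.0]]
ft_force: [0.3, 0.2, -3.2]
gripper_width: 0.0576
```

Emit:
apply_moves(rows=[0,-3.8,0,0,0,-0.01,0,-7.6,0,0,0,-0.02,0,-11.4,0,0,0,-0.03,0,-15.2,0,0,0,-0.04,0.2,-19,0,0,0,-0.05])

```text
clock: 20.82
position: [0.483, -0.097, 0.099]
ee_rot: [[-0.999, -0.046, -0.002], [-0.046, 0.999, -0.0], [0.002, -0.0, -1.0]]
ft_force: [0.9, -0.1, -3.0]
gripper_width: 0.0579
```

Emit:
apply_moves(rows=[0,-3.8,0,0,0,-0.01,0.1,-7.6,0,0,0,-0.02,0.2,-11.4,0,0,0,-0.03,0.3,-14.4,0,0,0,-0.036,0.3,-16.4,0,0,0,-0.036])

```text
clock: 21.23
position: [0.4862, -0.2622, 0.099]
ee_rot: [[-1.0, -0.008, -0.002], [-0.008, 1.0, -0.0], [0.002, -0.0, -1.0]]
ft_force: [-0.1, 0.8, -3.2]
gripper_width: 0.0577
```

Emit:
apply_moves(rows=[0,-0.3,-1.5,0,0,0,0,-0.3,-3.5,0,0,0,0,-0.3,-5.5,0,0,0,0,-0.3,-6.8,0,0,0,0,-0.3,-7,0,0,0])

```text
clock: 21.65
position: [0.4846, -0.2606, 0.0258]
ee_rot: [[-1.0, -0.01, -0.006], [-0.01, 1.0, 0.003], [0.006, 0.004, -1.0]]
ft_force: [-1.2, -0.5, -4.4]
gripper_width: 0.0579
```

Run:
```python
from h import *
a=snap("side");s=readout.observe();print(s["position"],s["ee_rot"][:,1],s["ft_force"])
crop(a,180,190,340,340,4,"spec2")
```

```text
[ 0.48549346 -0.26091669  0.02712569] [-0.01023501  0.99994414  0.00263719] [ 0.06645595  0.66927463 -2.9200315 ]
```

View pics/spec2.png

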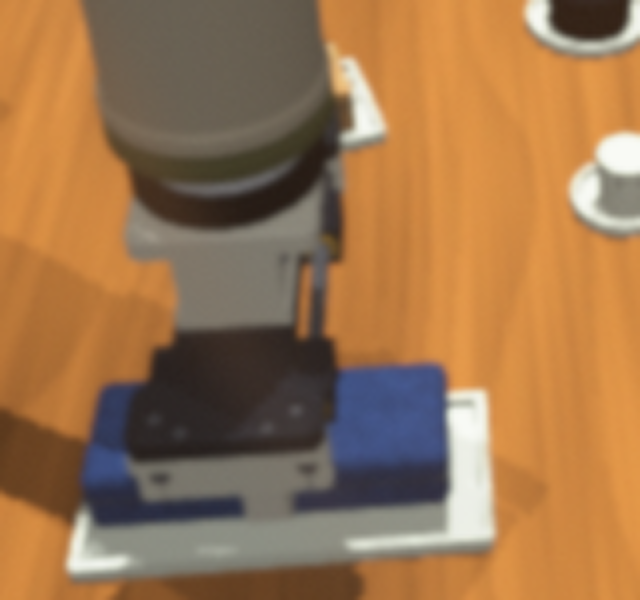

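The case is over the long tray but looks slightly toward −x. Its lower front corners are at about (95,525) and (447,502) in the crop, so I'll compute the offset.

Run:
```python
from h import *
s=snap("side")
S=lambda x,y,z:(p2w(s,180+(x+.5)/4-.5,190+(y+.5)/4-.5,z)*1000).round(1)
print("case bottom",S(95,525,.0165),S(447,502,.0165),"top",S(85,470,.0525),S(448,462,.0525),S(445,366,.0525))
print("tray",S(68,575,.009),S(493,548,.009),S(487,392,.009))
print(readout.observe()["position"])
```

```text
case bottom [ 405.4 -286.1] [ 561.2 -285.8] top [ 407.4 -284.5] [ 563.1 -292.1] [ 562.7 -237.9]
tray [ 395.8 -305.5] [ 580.9 -305.9] [ 581.7 -217.6]
[ 0.4866436  -0.26153969  0.02878871]
```

Emit:
apply_moves(rows=[0.3,0,-0.4,0,0,0,0.3,0,-0.8,0,0,0,0.3,0,-1.1,0,0,0,0.3,0,-1.1,0,0,0,0.3,0,-1.1,0,0,0])

```text
clock: 22.17
position: [0.4907, -0.262, 0.0187]
ee_rot: [[-1.0, -0.01, 0.0], [-0.01, 1.0, -0.0], [-0.0, -0.0, -1.0]]
ft_force: [-1.5, -0.1, -3.1]
gripper_width: 0.0576
```

Emit:
apply_moves(rows=[0,0,-0.1,0,0,0,0,0,-0.2,0,0,0,0,0,-0.2,0,0,0])

```text
clock: 22.42
position: [0.4906, -0.2621, 0.0166]
ee_rot: [[-1.0, -0.01, 0.0], [-0.01, 1.0, -0.0], [-0.0, -0.0, -1.0]]
ft_force: [-0.4, 0.3, -2.6]
gripper_width: 0.0577
```

Emit:
apply_moves(rows=[0,0,-0.1,0,0,0,0,0,-0.2,0,0,0,0,0,-0.2,0,0,0,0,0,-0.2,0,0,0])

```text
clock: 22.75
position: [0.4906, -0.2621, 0.0146]
ee_rot: [[-1.0, -0.01, -0.0], [-0.01, 1.0, 0.0], [0.0, 0.0, -1.0]]
ft_force: [-0.1, -0.2, -2.9]
gripper_width: 0.0579
```

Emit:
apply_moves(rows=[0,0,-0.1,0,0,0,0,0,-0.1,0,0,0,0,0,-0.1,0,0,0])

```text
clock: 23.0
position: [0.4907, -0.2622, 0.0145]
ee_rot: [[-1.0, -0.01, 0.0], [-0.01, 1.0, -0.0], [-0.0, -0.0, -1.0]]
ft_force: [-3.8, 2.5, 5.9]
gripper_width: 0.0576
```

Emit:
apply_moves(rows=[0,0,0,0,0,0,0,0,0,0,0,0,0,0,0,0,0,0,0,0,0,0,0,0,0,0,0,0,0,0], gripper=0)

```text
clock: 23.42
position: [0.4906, -0.2621, 0.0136]
ee_rot: [[-1.0, -0.01, 0.0], [-0.01, 1.0, -0.0], [-0.0, -0.0, -1.0]]
ft_force: [0.3, -0.4, -0.1]
gripper_width: 0.0866
```

Emit:
apply_moves(rows=[0,0,0,0,0,0,0,0,0,0,0,0,0,0,0,0,0,0,0,0,0,0,0,0,0,0,0,0,0,0])

```text
clock: 23.83
position: [0.4906, -0.2621, 0.0136]
ee_rot: [[-1.0, -0.01, -0.0], [-0.01, 1.0, 0.0], [0.0, 0.0, -1.0]]
ft_force: [-0.3, 0.3, 2.0]
gripper_width: 0.0929
```

Emit:
apply_moves(rows=[0,0,1,0,0,0,0,0,3,0,0,0,0,0,6,0,0,0,0,0,9,0,0,0,0,0,12,0,0,0])

```text
clock: 24.25
position: [0.4903, -0.262, 0.1356]
ee_rot: [[-1.0, -0.01, -0.0], [-0.01, 1.0, 0.0], [0.0, 0.0, -1.0]]
ft_force: [1.0, -0.5, 0.1]
gripper_width: 0.0932
```

Emit:
apply_moves(rows=[0,-3,2,0,0,0,0,-6,4,0,0,0,0,-9,6,0,0,0,0,-12,8,0,0,0,0,-15,8,0,0,0])

```text
clock: 24.67
position: [0.4921, -0.415, 0.2205]
ee_rot: [[-1.0, -0.01, 0.006], [-0.01, 1.0, -0.006], [-0.006, -0.006, -1.0]]
ft_force: [1.0, 0.2, -0.0]
gripper_width: 0.0931
```

Run:
```python
from h import *
a=snap("side"); b=snap("top")
A=cv2.resize(a["pixels"][120:345,170:425],(510,450),interpolation=3)
cv2.imwrite("pics/end_s.png",cv2.resize(a["pixels"][120:345,170:425,::-1],None,fx=3,fy=2.6,interpolation=3)[:600,:800])
cv2.imwrite("pics/end_t.png",cv2.resize(b["pixels"][100:310,180:480,::-1],None,fx=2.6,fy=2.6,interpolation=3))
```

```text
(no output)
```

View pics/end_s.png

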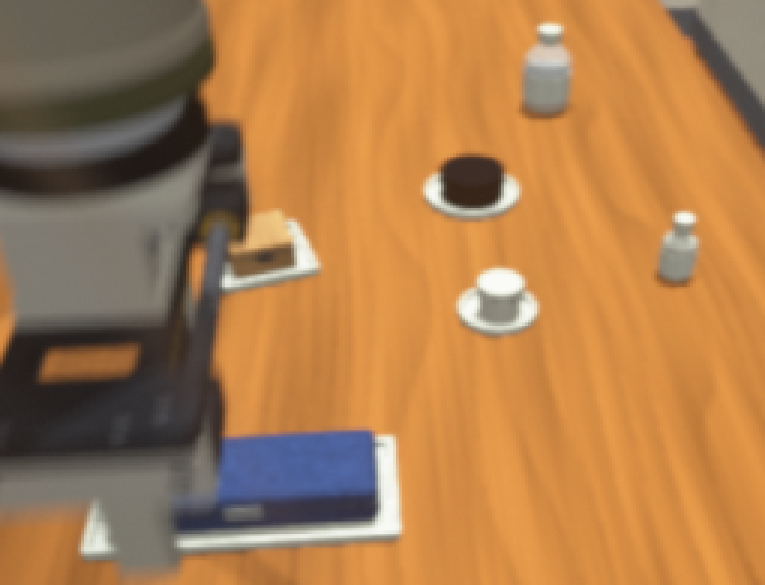

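View pics/end_t.png

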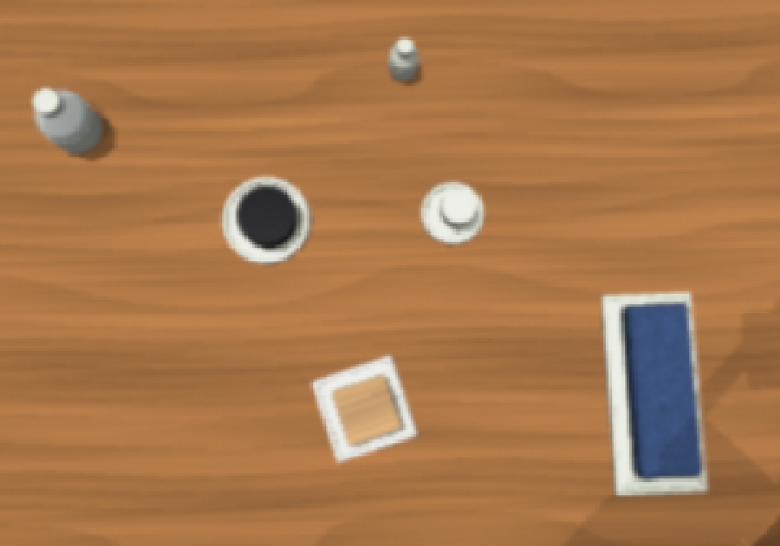

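All four pieces sit flat inside their trays, with round at (267,216), pot at (460,208), square at (367,410) and spectacle at (660,390). Both bottles are upright. One numeric check before handing in.

Run:
```python
from h import *
from bench import job
c=snap("top")
T=lambda x,y,z:p2w(c,180+(x+.5)/2.6-.5,100+(y+.5)/2.6-.5,z)*1000
d={"spec":(np.mean([T(*p,.040) for p in [(622,304),(686,302),(700,476),(636,479)]],0),(488,-262)),
"round":(T(267,216,.036),(662.5,103)),"pot":(T(460,207,.040),(665,-77.5)),"square":(T(367,410,.036),(480,12.5))}
for k,(a,b) in d.items(): print(k,a.round(1),"off",(a-b).round(1))
if all(np.hypot(*(a-b))<10 for a,b in d.values()): job.sign_off(); print("signed off")
```

```text
spec [ 490.2 -258.6] off [2.2 3.4]
round [660.  100.2] off [-2.5 -2.8]
pot [663.8 -80.8] off [-1.2 -3.3]
square [478.   10.7] off [-2.  -1.8]
the job is handed in; nothing more can be done
signed off
```

I took the stack apart and put all four pieces in their own trays, then handed the job in at about 25 s on the robot's clock. The order was pot, round case, square case, spectacle case. Each was lowered to contact with the tray floor, released with the fingers opening clear, and the arm was then moved away.

- **Position:** the last top-camera measurement put every piece within about 4 mm of its tray's centre, against the 14 mm allowed.
- **Flat and upright:** the final side and top pictures show all four lying flat and right way up in their trays. I judged this by eye.
- **Bottles:** both stand upright and show no sign of having moved.
- **Contact forces:** the square case was set down hardest, at about 28 N on the wrist; the others were 15 N or less, all well under the limits.

None of my checks failed. One differed slightly: the spectacle case looked a few millimetres off-centre just before it was set down, so I shifted it 3 mm before releasing it.

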